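Snap the bearing cover onto a banding wheel

ROBOT

A 7-joint arm with a two-finger parallel gripper is mounted at the origin on the work surface. World frame = base frame: x ahead of the robot, y to its left, z up, the work surface at z = 0. Lengths are in mm, angles in rad, forces in N, time in s.
With the tool pointing down it reaches from about 400 to 875 mm from the base axis. Payload 4.4 kg.
Tool frame: the origin (TCP) lies midway between the tips of the shut fingers; the grasp point (between the pads) lies 19 mm behind it; z points along the fingers, y is the direction in which the jaws open and shut (so a half turn about z gives the same grasp; the last joint's range is limited). The gripper opens to 85 mm and grips with 20 to 120 N. Pads are 22 mm wide; open, the fingers measure 114 mm over their backs; the gripper's body (76 mm by 85 mm) begins 54 mm behind the grasp point. The pads swing forward as they close: fully open they stand 13 mm farther back than shut.
Start: joints at [1.06, 0.628, 0.038, 1.517, -0.027, 0.996, -0.02], TCP at [279.709, -586.755, 231.313] pointing down, gripper open.
Joint ranges: [-3.06, 3.06], [-0.37, 2.12], [-1.25, 1.32], [0.18, 2.47], [-1.1, 4.24], [0.23, 1.98], [-2.94, 2.94]. Speed limits (rad/s): [2.57, 2.57, 3.14, 3.14, 3.14, 3.14, 3.14].

INTERFACE

Orientations are given as a unit quaternion [w, x, y, z].
In Python, from station import env gives the robot as it stands.
- The arm moves only by the shell command python3 -m handwheel 'ROWS' [OPENING] [FORCE]. ROWS is text: rows parted by semicolons, each of 6 numbers parted by spaces: the shift along the world's x, y, z in units of 25 mm (1.0 is 25 mm), then the turn, a rotation vector about the world's x, y, z in units of 6 degrees (1.0 is 6 degrees). In form: tx ty tz wx wy wz; .... A call has 1 to 12 rows; each row is the pose to reach, as a shift and turn from the pose measured when the call began; what a row does not reach only later rows make up. A row lasts 1/12 s, in which the tool goes at most 41.7 mm and 7.16 degrees, less where a joint would pass 70% of its speed; a pose out of reach is approached as far as the arm can. A call with a gripper value outside its range is refused whole. OPENING is the closure, from -1 (fully open) to 1 (shut), so that 0 is half open, set as the call begins (- or left out, the last holds). The fingers move at their own pace and stop on an object; FORCE is the grip in N (left out, the last holds). Time passes only in rows, so rows that repeat a pose let the fingers close. It gives the time, the measured TCP pose, the force and the opening at its end, in the units of the state.
- env.get_obs(): the state, without advancing time (a new reading comes with each control period).
- env.get_image(name): name is "side" or "top"; returns (picture, depth): 420x560x3 uint8, blue, green, red; 420x560 float32, mm along the optical axis (not along the pixel's ray), 0 where there is no reading.
- env.camera_model(name): a dict with "vfov" (degrees; the focal length in pixels is half the picture's height over the tangent of half this angle, whatever the lens; pixels are square), "cx", "cy" (the principal point, pixels), "camera_from_world" (4x4, takes a point from world to camera coordinates). Camera axes: x right, y down, z forward; pixel columns grow to the right and rows downward; lengths in mm; the calibration is good to about 2 mm. A picture is of the moment at which its call begins. camera_model takes no time and is no camera call.
- env.job_done(): hands the job in, once; it reports no verdict.
Trained networks look in the newest picture that a camera, given by its name, has taken for a name from the list of things; names that differ only in an ending like _2 or _b are one class to them, and where a whole thing is asked for, a point or a joint stands for the part that bears it (a point fixed in the world has none). Each returns a list of dicts, best first, with "p" (0 to 1); they miss things now and then, are a little off and sometimes report something else, mostly with a low value. They report only what shows in the picture. A call takes as long as a camera call.
- env.trace(camera, target): "mask" (420x560 bool, what is visible of it) and "uv" ([column, row] in pixels, amid what is visible of it).
The state is a dict: "t": time; "joint_positions": joint angles; "qd": joint speeds; "joint_torque": joint torques, N m; "tool_pos": TCP position; "ee_rot": TCP orientation; "force": force on the tool from outside, world axes, zero at the start; "ft_torque": the same for the moment, N m; "opening": opening from 0.0 (shut) to 1.0 (fully open).
Only numpy, scipy, OpenCV 4.12 (cv2) and the standard library are available. Lean on these libraries where they do the work, as an engineer would, in place of code of your own. Each camera call takes 0.05 s, during which the arm holds its last target. There are 200 camera calls.

TASK

The banding wheel on the bench is being put back together: set its bearing cover, neck up, over the spindle and let it rest loose on the four spring clips. Then take the cup-mouthed driver from the tool tray, fit it over the neck and press the cover squarely home until it clicks under all four clips, pressing only with the driver; bed it with a steady push of about 20 N for half a second, but force it no harder, for the cover cracks. Stand the driver upright back in the tray, and leave the wooden tamper and the rubber gasket where they are.

Things in the scene. Friction and masses are not known exactly. Their poses are not given: they have to be found in the camera images.
- seat (a point): Centre of the flat top (75 mm up, 62 mm across) of the bearing housing on the banding wheel's fixed grey foot; z up. A steel spindle, 14 mm thick, tapered to 6 mm at its tip, stands 38 mm up from it. Round it at 45, 135, 225 and 315 degrees from its x axis stand four sprung clips, 12 mm wide, 15 mm high; their hooks slope in from 30 mm radius at the top to 25 mm at 7 mm height, underside at 6 mm.
- cover_mid (a point): Loose grey plastic bearing cover: flange 56 mm across, 5 mm thick, under a 24 mm neck; 35 mm high, 16 mm bore right through. Point on its axis, 17.5 mm above its underside; z up the neck. Starts flange down on the bat. Loose on the clips its underside is 10 to 13 mm above the seat; 7 to 14 N spreads the clips; home, its underside is on the seat. A steady 20 N beds it. Over 35 N cracks it.
- driver_grip (a point): White nylon seating driver, 110 mm tall, 160 g: a cup 43 mm across, 42 mm high, open below (mouth 35 mm across, 38 mm deep), under a round 28 mm handle that runs up to its top. Point in the middle of the handle, 76 mm above the rim of the mouth; z up. Stands mouth down in the tray. Over the cover's neck its rim bears on the flange, inside the clips.
- tray: Wooden tool tray, 180 mm (its x) by 150 mm (its y), 26 mm high, 6 mm walls and 6 mm floor, fixed; the origin is the centre of its underside. The driver starts in its -x half, the tamper in its +x half.
- bat: White plaster bat 150 x 150 mm and 18 mm high, fixed, with the cover on its -x half and the gasket on its +x half; the origin is the centre of its underside.
- tamper: Small turned wooden tamper, 36 mm across the foot and 90 mm tall, standing in the tray; origin at the centre of its underside. Leave it.
- gasket: Black rubber ring, 44 mm across and 6 mm high, lying on the bat; origin at the centre of its underside. Leave it.

How it is judged:
By the outcome, as a careful person would: the job done as asked, in the order asked, and still so for the second after the job is handed in, with the robot touching nothing.
It also fails if it takes over 72 s, if anything falls off the work surface, if the arm or the gripper's body presses on something with over 40 N, if the wrist force passes 120 N, or if a joint passes its speed limit or range.

## Working session

There is one attempt and no reset: what is moved stays moved. The work goes in short steps, Python scripts to look and compute and a shell command to move; the robot and the scene stay as the last step left them, time stands still between calls to the robot, and variables do not carry over. Pictures are saved under pics/ and viewed, about 8 in all and at most 12, crops included, and the job is handed in when it is done.

```bash
ls; mkdir -p pics
cat > h.py <<'E'
import numpy as np, cv2
from station import env
def cam(n):
    m=env.camera_model(n); f=210/np.tan(np.radians(m["vfov"])/2)
    return f,m["cx"],m["cy"],np.array(m["camera_from_world"])
def cloud(n,depth):
    f,cx,cy,T=cam(n); v,u=np.mgrid[0:420,0:560]
    P=np.stack([(u-cx)/f*depth,(v-cy)/f*depth,depth],-1)
    W=(P-T[:3,3])@T[:3,:3]
    W[depth<=0]=np.nan
    return W
E
python3 - <<'E'
from h import *
print(env.get_obs())
ims=[]
for n in ("top","side"):
    im,d=env.get_image(n); ims.append(im); np.save(f"d_{n}.npy",d); cv2.imwrite(f"pics/{n}0.png",im)
    W=cloud(n,d); np.save(f"W_{n}.npy",W); f,cx,cy,T=cam(n); print(n,f,cx,cy,"campos",-T[:3,:3].T@T[:3,3],T[2,:3])
    for t in ["seat","cover_mid","driver_grip","tray","bat","tamper","gasket"]:
        for r in env.trace(n,t)[:2]:
            m=r["mask"]; w=W[m]; w=w[~np.isnan(w[:,0])]
            print(t,round(r["p"],2),np.round(r["uv"]),m.sum(), np.round(np.percentile(w,[3,50,97],axis=0)).tolist() if len(w) else None)
E
```

```text
pics
{'t': 0.0, 'joint_positions': array([ 1.06023641,  0.62932581,  0.03842891,  1.51837667, -0.02702081,
        0.99629488, -0.01997787]), 'qd': array([ 1.26302909e-04,  9.52668061e-04, -1.84056698e-05,  4.30545667e-04,
        5.63749920e-04,  2.93410900e-03, -1.85750539e-03]), 'joint_torque': array([ 5.42407743e-04, -5.63398468e+01,  1.22642342e+00, -1.93443722e+01,
        1.10783885e-02,  1.03040770e-02, -1.54014077e-05]), 'tool_pos': array([ 279.4253902 , -586.17961264,  230.39924075]), 'ee_rot': array([-9.20593583e-04,  9.75372541e-01,  2.20561820e-01, -2.07611950e-04]), 'force': array([-0.72157407,  0.0904861 ,  0.7987593 ]), 'ft_torque': array([ 0.01531452,  0.01813441, -0.0052672 ]), 'opening': 1.0033359579917205}
top 444.3734924622524 279.54352131985013 209.94687544585113 campos [386.56244466 -16.14743341 999.37896918] [ 0.14998065  0.03193041 -0.98817319]
seat 0.59 [286. 204.] 3433 [[486.0, -66.0, 7.0], [545.0, -1.0, 18.0], [616.0, 64.0, 88.0]]
cover_mid 0.73 [179. 231.] 490 [[471.0, 216.0, 19.0], [495.0, 238.0, 24.0], [520.0, 265.0, 54.0]]
driver_grip 0.56 [444. 246.] 
[... 856 characters left out ...]
0.0], [610.0, 72.0, 89.0]]
cover_mid 0.63 [227. 311.] 754 [[469.0, 222.0, 19.0], [490.0, 250.0, 24.0], [518.0, 269.0, 53.0]]
driver_grip 0.68 [358. 174.] 629 [[420.0, -394.0, 3.0], [437.0, -321.0, 50.0], [459.0, -311.0, 116.0]]
tray 0.91 [338. 195.] 1948 [[383.0, -376.0, 3.0], [476.0, -282.0, 7.0], [560.0, -214.0, 26.0]]
bat 0.79 [205. 326.] 4863 [[455.0, 190.0, 6.0], [528.0, 287.0, 18.0], [596.0, 332.0, 20.0]]
tamper 0.62 [326. 169.] 333 [[509.0, -325.0, 7.0], [522.0, -313.0, 41.0], [537.0, -304.0, 95.0]]
tamper 0.2 [230. 312.] 736 [[469.0, 222.0, 20.0], [489.0, 250.0, 24.0], [516.0, 268.0, 53.0]]
gasket 0.76 [178. 303.] 279 [[556.0, 248.0, 18.0], [577.0, 268.0, 23.0], [596.0, 286.0, 25.0]]
```

Run:
```python
from h import *
from scipy.optimize import least_squares
a=cv2.imread("pics/top0.png")[150:290,110:500]; b=cv2.imread("pics/side0.png")[90:390,120:420]
cv2.imwrite("pics/c0.png",np.vstack([cv2.resize(a,(780,280)),cv2.copyMakeBorder(b,0,0,0,480,0)]))
def circ(p):
    f=lambda x:np.hypot(p[:,0]-x[0],p[:,1]-x[1])-x[2]
    return least_squares(f,[*p.mean(0)[:2],15],loss="soft_l1").x
for n in ("top","side"):
    W=np.load(f"W_{n}.npy"); P=W.reshape(-1,3); P=P[~np.isnan(P[:,0])]
    def sel(c,r,z0,z1): return P[(np.hypot(P[:,0]-c[0],P[:,1]-c[1])<r)&(P[:,2]>z0)&(P[:,2]<z1)]
    for nm,c,r,bands in [("cover",(495,243),45,[(21,28),(28,48),(48,58)]),("seat",(547,0),55,[(60,72),(72,79),(80,86),(86,95),(95,118)]),("driver",(440,-327),35,[(10,48),(52,110),(110,122)]),("tamper",(524,-320),35,[(88,102)]),("gasket",(576,264),35,[(21,28)])]:
        for z in bands:
            q=sel(c,r,*z)
            if len(q)>4: print(n,nm,z,len(q),"mean",q.mean(0).round(1),"mid",((q.max(0)+q.min(0))/2).round(1),"ext",np.ptp(q,axis=0).round(),"circ",circ(q).round(1))
```

```text
top cover (21, 28) 357 mean [495.5 239.5  23.4] mid [498.  243.9  24.3] ext [76. 83.  7.] circ [496.8 242.   22.9]
top cover (28, 48) 46 mean [496.4 237.9  38.3] mid [502.1 239.5  38. ] ext [35. 22. 19.] circ [495.7 238.8  10.1]
top cover (48, 58) 67 mean [495.8 240.7  53. ] mid [496.  240.5  52.8] ext [24. 23.  9.] circ [495.9 240.3  10.4]
top seat (60, 72) 32 mean [530.8   0.6  65.8] mid [ 5.484e+02 -1.000e-01  6.600e+01] ext [58. 65. 12.] circ [ 5.533e+02 -2.000e-01  3.240e+01]
top seat (72, 79) 545 mean [ 5.513e+02 -3.000e-01  7.570e+01] mid [550.7   0.7  75.5] ext [63. 62.  7.] circ [ 5.526e+02 -2.000e-01  2.170e+01]
top seat (80, 86) 37 mean [550.6  -0.   83.4] mid [549.4  -2.6  83. ] ext [58. 59.  6.] circ [ 5.518e+02 -5.000e-01  2.670e+01]
top seat (86, 95) 94 mean [552.8  -0.9  89.5] mid [551.9  -0.8  90.5] ext [64. 63.  9.] circ [5.517e+02 1.000e-01 3.080e+01]
top seat (95, 118) 38 mean [ 5.501e+02 -1.000e-01  1.088e+02] mid [ 5.507e+02 -1.000e-01  1.062e+02] ext [12. 11. 21.] circ [ 5.506e+02 -2.000e-01  4.800e+00]
top driver (10, 48) 131 mean [ 439.7 -319.    30.2] mid [ 
[... 1416 characters left out ...]
4.8 104.2] mid [549.6   3.8 104.1] ext [11. 10. 17.] circ [549.    4.3   3.8]
side driver (10, 48) 232 mean [ 436.4 -317.2   29.4] mid [ 439.5 -323.6   29. ] ext [43. 31. 38.] circ [ 440.  -332.7   20.7]
side driver (52, 110) 240 mean [ 437.5 -322.9   81.1] mid [ 439.7 -325.2   80.9] ext [28. 22. 58.] circ [ 439.8 -332.4   13. ]
side driver (110, 122) 58 mean [ 438.9 -329.2  114.5] mid [ 439.  -331.   114.1] ext [26. 31.  6.] circ [ 439.2 -331.    11.3]
side tamper (88, 102) 39 mean [ 523.4 -317.6   93. ] mid [ 523.7 -320.5   92.4] ext [20. 25.  9.] circ [ 525.  -321.8    9.1]
side gasket (21, 28) 226 mean [574.6 266.4  23.5] mid [575.4 265.3  23.9] ext [44. 44.  6.] circ [574.9 266.4  18.1]
```

View pics/c0.png

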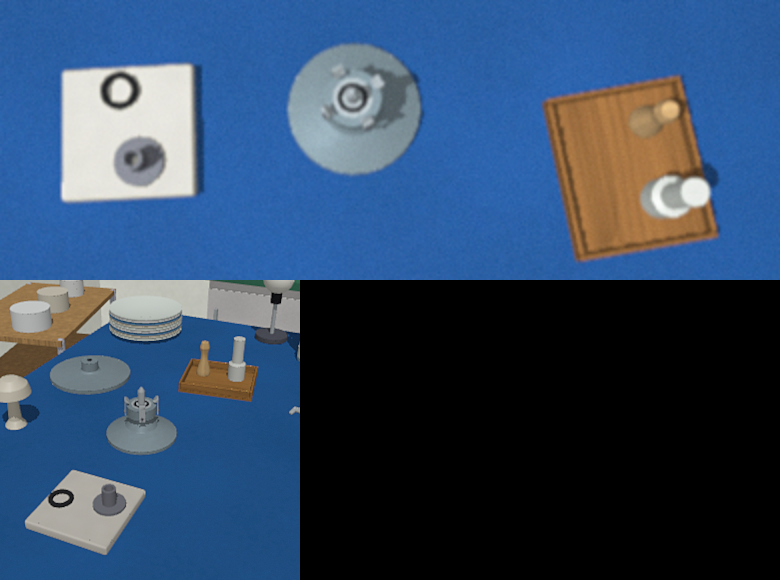

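The views agree: the cover is at about (495, 242), the seat at (550, 2) and the driver at (440.5, -333), with the right heights. In the crop the cover is at about (140,160), the spindle at (352,97), the driver at (670,195) and the tamper at (655,118). I'll go over the cover now, jaws half open.

```bash
R="" ; python3 -m handwheel '8.62 33.13 0 0 0 0;8.62 33.13 0 0 0 0;8.62 33.13 0 0 0 0;8.62 33.13 0 0 0 0;8.62 33.13 0 0 0 0;8.62 33.13 0 0 0 0;8.62 33.13 0 0 0 0;8.62 33.13 0 0 0 0;8.62 33.13 0 0 0 0;8.62 33.13 0 0 0 0;8.62 33.13 0 0 0 0;8.62 33.13 0 0 0 0' 0 40
```

```text
t: 1.8
tool_pos: [405.9, -101.0, 231.7]
ee_rot: [0.0, 0.975, 0.22, 0.001]
force: [0.5, 0.3, -0.1]
opening: 0.503
```

```bash
python3 -m handwheel '3.56 13.72 0 0 0 0;3.56 13.72 0 0 0 0;3.56 13.72 0 0 0 0;3.56 13.72 0 0 0 0;3.56 13.72 0 0 0 0;3.56 13.72 -3.6 0 0 0;3.56 13.72 -3.6 0 0 0;3.56 13.72 -3.6 0 0 0;3.56 13.72 -3.6 0 0 0;3.56 13.72 -3.6 0 0 0;3.56 13.72 -3.6 0 0 0;3.56 13.72 -3.6 0 0 0'
```

```text
t: 2.8
tool_pos: [494.6, 241.2, 141.6]
ee_rot: [0.001, 0.975, 0.221, -0.0]
force: [1.0, -1.1, -0.8]
opening: 0.498
```

```bash
python3 -m handwheel '0 0 -1 0 0 0;0 0 -2 0 0 0;0 0 -3 0 0 0;0 0 -4 0 0 0;0 0 -4.4 0 0 0;0 0 -4.55 0 0 0;0 0 -4.55 0 0 0;0 0 -4.55 0 0 0'
python3 - <<'E'
from h import *
a,_=env.get_image("side"); b,_=env.get_image("top")
cv2.imwrite("pics/g1.png",np.hstack([cv2.resize(a[230:370,150:290],(400,400)),cv2.resize(b[170:290,120:240],(400,400))]))
E
```

```text
t: 3.47
tool_pos: [495.7, 240.9, 29.2]
ee_rot: [0.001, 0.975, 0.22, 0.001]
force: [0.0, -0.2, 0.6]
opening: 0.502
```

View pics/g1.png

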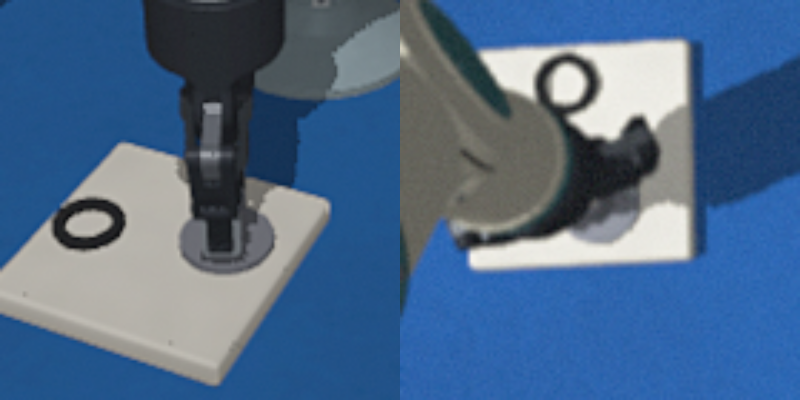

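The fingers straddle the neck in the side view (220,235), just above the flange, and the gasket is clear. Closing.

```bash
python3 -m handwheel '0 0 0 0 0 0;0 0 0 0 0 0;0 0 0 0 0 0;0 0 0 0 0 0;0 0 0 0 0 0;0 0 0 0 0 0' 1 40; python3 -m handwheel '0 0 1 0 0 0;0 0 2 0 0 0;0 0 3 0 0 0;0 0 4 0 0 0;0 0 5 0 0 0;0 0 5.5 0 0 0;0 0 5.5 0 0 0'
python3 - <<'E'
from h import *
a,d=env.get_image("side"); W=cloud("side",d)
r=env.trace("side","cover_mid"); print([(x["p"],x["uv"]) for x in r])
if r:
    w=W[r[0]["mask"]]; w=w[~np.isnan(w[:,0])]; print(np.percentile(w,[3,50,97],axis=0).round(1))
u,v=map(int,r[0]["uv"]) if r else (230,250)
cv2.imwrite("pics/g2.png",cv2.resize(a[max(v-90,0):v+70,u-80:u+80],(560,560)))
E
```

```text
t: 4.07
tool_pos: [496.7, 241.8, 30.9]
ee_rot: [0.0, 0.975, 0.22, 0.002]
force: [-0.8, -0.3, 6.7]
opening: 0.273
t: 4.65
tool_pos: [498.7, 242.9, 171.9]
ee_rot: [-0.001, 0.975, 0.22, 0.006]
force: [0.2, 0.7, -0.8]
opening: 0.27
[(0.82, [225.8, 245.1])]
[[470.4 219.6 159.3]
 [486.5 251.2 163.8]
 [521.8 269.8 188.2]]
```

View pics/g2.png

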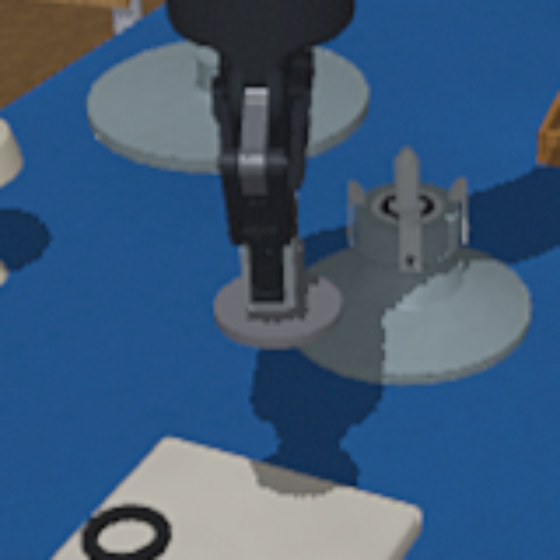

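The cover is held level at the neck (opening 0.27, about 23 mm). Next I hover it above the spindle.

```bash
python3 -m handwheel '2.1 -9.61 0 0 0 0;2.1 -9.61 0 0 0 0;2.1 -9.61 0 0 0 0;2.1 -9.61 0 0 0 0;2.1 -9.61 0 0 0 0;2.1 -9.61 0 0 0 0;2.1 -9.61 -0.6 0 0 0;2.1 -9.61 -1.1 0 0 0;2.1 -9.61 -1.1 0 0 0;2.1 -9.61 -1.1 0 0 0;2.1 -9.61 -1.1 0 0 0'
python3 - <<'E'
from h import *
o=env.get_obs(); print(o["tool_pos"],o["force"])
ims=[]
for n in ("side","top"):
    a,d=env.get_image(n); W=cloud(n,d)
    P=W.reshape(-1,3); P=P[~np.isnan(P[:,0])]
    q=P[(np.hypot(P[:,0]-550,P[:,1]-2)<38)&(P[:,2]>126)&(P[:,2]<140)]
    print(n,len(q),((q.max(0)+q.min(0))/2).round(1),np.ptp(q,axis=0).round(1),np.percentile(q,[2,50,98],axis=0).round(1).tolist())
    r=env.trace(n,"cover_mid"); print([(x["p"],x["uv"],x["mask"].sum()) for x in r])
    if r:
        m=r[0]["mask"]; v,u=np.nonzero(m); print(u.min(),u.max(),v.min(),v.max())
    ims.append(cv2.resize(a[150:270,200:320],(400,400)))
cv2.imwrite("pics/g3.png",np.hstack(ims))
E
```

```text
t: 5.67
tool_pos: [548.9, 2.3, 140.8]
ee_rot: [-0.0, 0.975, 0.221, 0.002]
force: [0.0, -0.6, -0.9]
opening: 0.269
[548.86513172   2.26510864 140.82166785] [ 0.01621378 -0.61661684 -0.9463231 ]
side 265 [546.4   3.6 133.3] [55.4 58.5 11.9] [[520.1, -21.9, 128.3], [539.2, 12.7, 132.4], [572.0, 30.4, 137.2]]
[(0.82, [263.3, 189.1], np.int64(308))]
248 276 184 199Traceback (most recent call last):
  File "<stdin>", line 8, in <module>
    return umr_maximum(a, axis, None, out, keepdims, initial, where)
ValueError: zero-size array to reduction operation maximum which has no identity
```

Side view puts the cover axis at (546.4, 3.6) and the spindle at about (549.3, 4). The TCP is 2.4 mm short of its target in x, so I correct that and come down with a force check.

```bash
python3 -m handwheel '0.1 0 0 0 0 0;0.1 0 0 0 0 0;0.1 0 -0.2 0 0 0;0.1 0 -0.4 0 0 0;0.1 0 -0.6 0 0 0;0.1 0 -0.8 0 0 0;0.1 0 -1 0 0 0;0.1 0 -1.2 0 0 0;0.1 0 -1.2 0 0 0'
python3 - <<'E'
from h import *
ims=[]
for n in ("side","top"):
    a,d=env.get_image(n); ims.append(cv2.resize(a[150:270,200:320],(400,400)))
cv2.imwrite("pics/g4.png",np.hstack(ims))
E
```

```text
t: 6.57
tool_pos: [551.4, 2.0, 110.5]
ee_rot: [0.0, 0.975, 0.221, 0.003]
force: [0.6, 0.2, -0.8]
opening: 0.269
```

View pics/g4.png

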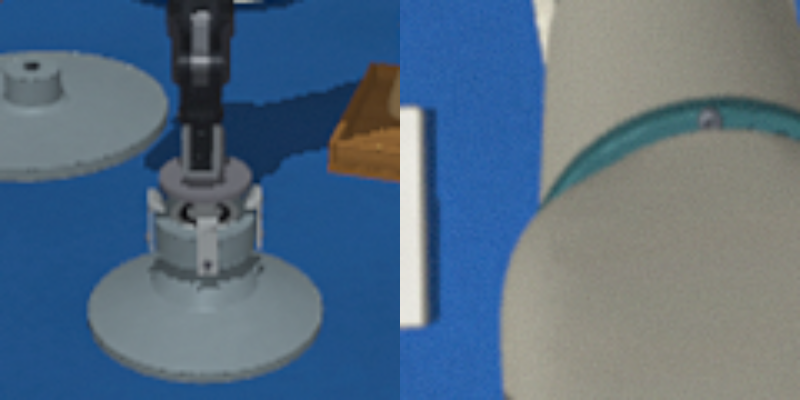

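The spindle is in the bore with no contact force, and the flange sits concentric above the clips (side view 205,190). Lowering gently.

```bash
python3 -m handwheel '0 0 -0.1 0 0 0;0 0 -0.2 0 0 0;0 0 -0.3 0 0 0;0 0 -0.3 0 0 0;0 0 -0.3 0 0 0'
```

```text
t: 7.08
tool_pos: [551.7, 2.2, 103.7]
ee_rot: [0.0, 0.975, 0.221, 0.003]
force: [0.6, 0.6, -0.8]
opening: 0.271
```

```bash
python3 -m handwheel '0 0 -0.04 0 0 0;0 0 -0.08 0 0 0;0 0 -0.08 0 0 0;0 0 -0.08 0 0 0'
```

```text
t: 7.42
tool_pos: [551.7, 2.2, 101.7]
ee_rot: [0.0, 0.975, 0.221, 0.003]
force: [-0.4, 0.3, 0.1]
opening: 0.266
```

```bash
python3 -m handwheel '0 0 -0.04 0 0 0;0 0 -0.08 0 0 0;0 0 -0.08 0 0 0;0 0 -0.08 0 0 0'
```

```text
t: 7.75
tool_pos: [551.9, 1.9, 99.7]
ee_rot: [0.0, 0.975, 0.221, 0.003]
force: [0.2, -1.1, -0.8]
opening: 0.265
```

```bash
python3 -m handwheel '0 0 -0.03 0 0 0;0 0 -0.06 0 0 0;0 0 -0.06 0 0 0;0 0 -0.06 0 0 0'
```

```text
t: 8.08
tool_pos: [552.2, 1.8, 98.4]
ee_rot: [0.0, 0.975, 0.221, 0.003]
force: [-0.0, -1.3, 3.1]
opening: 0.266
```

Contact at about 4 N, so it is resting on the clips. I release and rise straight up.

```bash
python3 -m handwheel '0 0 0 0 0 0;0 0 0 0 0 0;0 0 0 0 0 0;0 0 0 0 0 0;0 0 0.4 0 0 0;0 0 0.8 0 0 0;0 0 2 0 0 0;0 0 3.5 0 0 0;0 0 5 0 0 0;0 0 5.5 0 0 0' 0.1; python3 -m handwheel '-4.4 -13.4 0 0 0 0;-4.4 -13.4 0 0 0 0;-4.4 -13.4 0 0 0 0;-4.4 -13.4 0 0 0 0;-4.4 -13.4 0 0 0 0;-4.4 -13.4 0 0 0 0;-4.4 -13.4 0 0 0 0;-4.4 -13.4 0 0 0 0;-4.4 -13.4 0 0 0 0;-4.4 -13.4 0 0 0 0' 0
python3 - <<'E'
from h import *
ims=[]
for n in ("side","top"):
    a,d=env.get_image(n); W=cloud(n,d)
    P=W.reshape(-1,3); P=P[~np.isnan(P[:,0])]
    for z in ((86,97),(98,113),(113,128)):
        q=P[(np.hypot(P[:,0]-550,P[:,1]-2)<29)&(P[:,2]>z[0])&(P[:,2]<z[1])]
        if len(q): print(n,len(q),((q.max(0)+q.min(0))/2).round(1),np.ptp(q,axis=0).round(1),q.mean(0).round(1),np.percentile(q[:,2],[5,95]))
    for r in env.trace(n,"cover_mid")[:2]:
        w=W[r["mask"]]; print(n,r["p"],r["uv"],np.nanpercentile(w,[3,50,97],axis=0).round(1).tolist())
    ims.append(cv2.resize(a[150:270,200:320],(400,400)))
cv2.imwrite("pics/g5.png",np.hstack(ims))
E
```

```text
t: 8.92
tool_pos: [555.1, 2.1, 242.4]
ee_rot: [0.001, 0.975, 0.221, 0.008]
force: [0.3, -0.8, 0.3]
opening: 0.45
t: 9.75
tool_pos: [442.1, -339.4, 243.7]
ee_rot: [0.003, 0.976, 0.216, 0.008]
force: [0.1, 0.1, 0.1]
opening: 0.501
side 258 [550.1   2.7  91.5] [55.  54.6 10.8] [546.6   9.4  91.5] [88.08614664 94.58441094]
side 84 [548.5   1.7 105.5] [22.4 24.6 14.4] [546.8   9.  105.6] [ 98.93845092 112.28452587]
side 93 [550.5   1.2 118.1] [25.4 24.8  9.6] [549.3   3.1 118.7] [113.95865281 122.30186816]
side 0.72 [261.8, 203.9] [[524.8, -173.7, -0.1], [546.8, 9.2, 92.4], [637.1, 28.4, 121.4]]
top 437 [551.2   1.4  91.3] [55.1 54.5 10.5] [549.    1.1  92.1] [88.86252959 94.94162185]
top 48 [ 5.495e+02 -1.000e-01  1.056e+02] [20.7 22.3 14.6] [ 5.508e+02 -5.000e-01  1.081e+02] [101.9010577  112.50226548]
top 81 [ 5.510e+02 -5.000e-01  1.192e+02] [22.5 22.3 11.9] [ 5.509e+02 -3.000e-01  1.208e+02] [113.95551302 124.22446648]
top 0.77 [285.5, 196.7] [[528.1, -23.5, 89.0], [548.7, -0.8, 92.9], [574.5, 24.0, 123.1]]
```

View pics/g5.png

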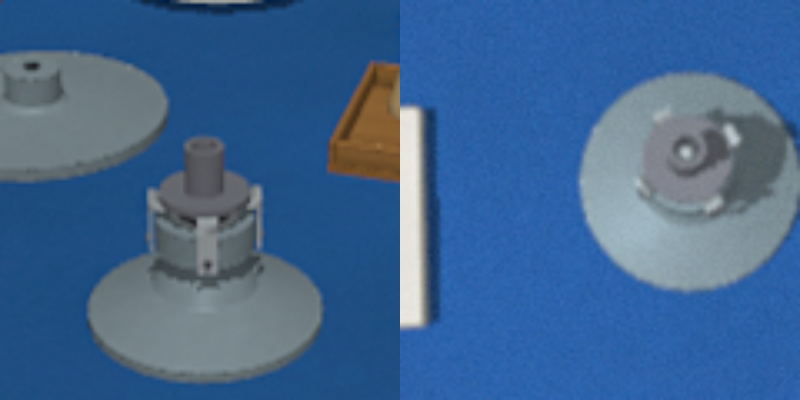

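The cover sits level and loose. Its neck top is at about 122.5 (underside 12.5 mm above the seat), all four clips are outside the flange, and its axis is near (550.7, 1). Now the driver.

```bash
python3 -m handwheel '-0.06 0.26 -1 0 0 0;-0.06 0.26 -2 0 0 0;-0.06 0.26 -3 0 0 0;-0.06 0.26 -3.8 0 0 0;-0.06 0.26 -3.8 0 0 0;-0.06 0.26 -3.8 0 0 0;-0.06 0.26 -3.8 0 0 0' -0.4
python3 - <<'E'
from h import *
ims=[]
for n in ("side","top"):
    a,d=env.get_image(n); W=cloud(n,d)
    P=W.reshape(-1,3); P=P[~np.isnan(P[:,0])]
    ims.append(cv2.resize(a[100:220,290:410] if n=="side" else a[170:290,380:500],(400,400)))
cv2.imwrite("pics/g6.png",np.hstack(ims))
E
```

```text
t: 10.53
tool_pos: [445.7, -324.1, 149.2]
ee_rot: [0.001, 0.975, 0.223, 0.009]
force: [-0.1, -0.2, 0.9]
opening: 0.7
```

View pics/g6.png

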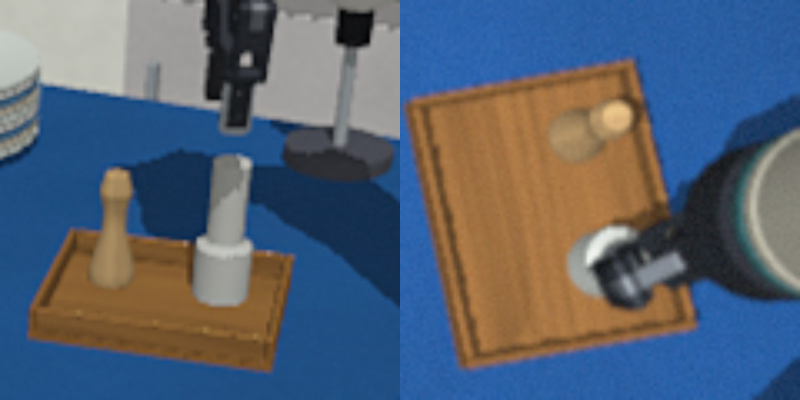

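In the side view the driver stands at (225,230) and the gripper is above it, with the tamper clear at (115,230). The TCP is off by (-5, -9) mm and tilted about 1°, so I correct both before descending.

```bash
python3 -m handwheel '-0.2 -0.36 0 0 0.17 0;-0.2 -0.36 0 0 0.17 0;-0.2 -0.36 0 0 0.17 0;-0.2 -0.36 0 0 0.17 0;-0.2 -0.36 0 0 0.17 0'
```

```text
t: 11.05
tool_pos: [440.9, -333.5, 149.9]
ee_rot: [0.0, 0.975, 0.222, 0.001]
force: [-0.4, 1.1, 0.1]
opening: 0.702
```

```bash
python3 -m handwheel '0 0 -0.8 0 0 0;0 0 -1.6 0 0 0;0 0 -2.4 0 0 0;0 0 -3 0 0 0;0 0 -3.36 0 0 0;0 0 -3.36 0 0 0;0 0 -3.36 0 0 0' && python3 -m handwheel '0 0 0 0 0 0;0 0 0 0 0 0;0 0 0 0 0 0;0 0 0 0 0 0;0 0 0 0 0 0;0 0 0 0 0 0;0 0 0 0 0 0;0 0 0 0 0 0' 1 100
```

```text
t: 11.63
tool_pos: [440.9, -333.3, 65.9]
ee_rot: [-0.0, 0.975, 0.222, 0.001]
force: [-0.8, -0.1, -0.3]
opening: 0.698
t: 12.3
tool_pos: [441.5, -333.6, 67.2]
ee_rot: [0.001, 0.975, 0.222, 0.002]
force: [-0.9, 0.1, 5.9]
opening: 0.305
```

```bash
python3 -m handwheel '0 0 0.4 0 0 0;0 0 1 0 0 0;0 0 2 0 0 0;0 0 3 0 0 0;0 0 4 0 0 0;0 0 5 0 0 0;0 0 6 0 0 0;0 0 6 0 0 0;0 0 6 0 0 0;0 0 6 0 0 0'
```

```text
t: 13.13
tool_pos: [440.9, -333.3, 217.0]
ee_rot: [0.0, 0.975, 0.222, 0.002]
force: [0.2, -0.9, -1.8]
opening: 0.304
```

```bash
python3 -m handwheel '1 3 0 0 0 0;2 6 0 0 0 0;2.4 7.4 0 0 0 0;2.9 8.8 0 0 0 0;3.4 10.3 0 0 0 0;3.8 11.6 0 0 0 0;4.15 12.6 0 0 0 0;4.42 13.39 0 0 0 0;4.42 13.39 0 0 0 0;4.42 13.39 0 0 0 0;4.42 13.39 0 0 0 0;4.42 13.39 0 0 0 0'
python3 - <<'E'
from h import *
o=env.get_obs(); print(o["tool_pos"],o["ee_rot"])
ims=[]
for n in ("side","top"):
    a,d=env.get_image(n); W=cloud(n,d)
    P=W.reshape(-1,3); P=P[~np.isnan(P[:,0])]
    c=P[(np.hypot(P[:,0]-550,P[:,1]-2)<40)]
    for z in ((98,112),(112,128),(158,178),(178,196)):
        q=c[(c[:,2]>z[0])&(c[:,2]<z[1])]
        if len(q): print(n,z,len(q),((q.max(0)+q.min(0))/2).round(1),np.ptp(q,axis=0).round(1))
    ims.append(cv2.resize(a[110:250,190:330],(400,400)))
    if n=="side":
        for t in ("driver_grip","cover_mid"):
            for r in env.trace(n,t)[:1]:
                m=r["mask"]; w=W[m]; w=w[~np.isnan(w[:,0])]; v,u=np.nonzero(m)
                print(t,r["p"],u.min(),u.max(),v.min(),v.max(),np.percentile(w,[3,97],axis=0).round(1).tolist())
                for vv in range(v.min(),v.max()+1,4): print(vv,u[v==vv].min(),u[v==vv].max(),end="; ")
cv2.imwrite("pics/g7.png",np.hstack(ims))
E
```

```text
t: 14.13
tool_pos: [550.3, 0.1, 215.8]
ee_rot: [0.001, 0.975, 0.222, 0.0]
force: [0.3, -0.8, -2.0]
opening: 0.302
[5.50279093e+02 1.06857831e-01 2.15822226e+02] [5.50843306e-04 9.75080356e-01 2.21851254e-01 1.29612478e-04]
side (98, 112) 76 [549.2   6.7 105.1] [23.  16.1 13.5]
side (112, 128) 101 [549.8   2.1 118.1] [24.6 26.1 11.1]
side (158, 178) 202 [545.9   7.7 168. ] [39.3 32.4 19.9]
side (178, 196) 190 [545.6   5.6 187. ] [37.8 36.3 17.9]
driver_grip 0.71 251 272 152 183 [[527.4, -4.7, 156.7], [563.7, 22.6, 211.3]]
152 267 267; 156 253 268; 160 251 272; 164 251 272; 168 251 272; 172 251 272; 176 251 272; 180 252 271; cover_mid 0.82 246 275 192 215 [[524.5, -149.3, 1.7], [601.5, 27.8, 121.9]]
192 255 265; 196 254 266; 200 254 266; 204 248 273; 208 246 275; 212 248 273;
```

View pics/g7.png

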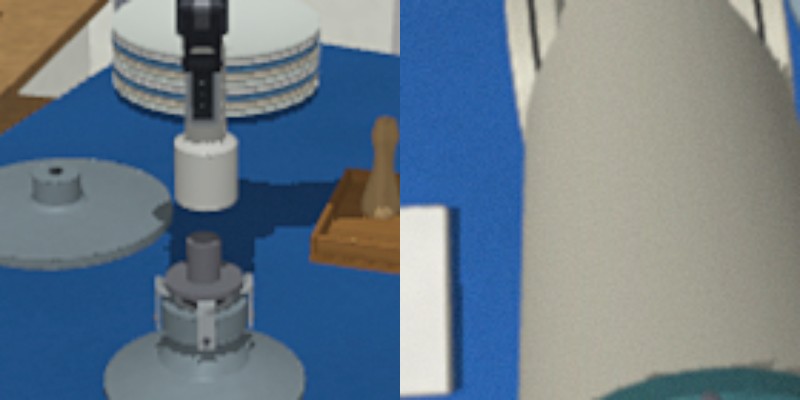

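Run:
```python
from h import *
from scipy.optimize import least_squares
f,cx,cy,T=cam("side")
for z in (80,105,122,160,175,195):
    c=T[:3,:3]@[550.7,1,z]+T[:3,3]; print(z,(cx+f*c[0]/c[2]).round(1),(cy+f*c[1]/c[2]).round(1),c[2].round())
d=env.get_image("side")[1]; W=cloud("side",d); P=W.reshape(-1,3); P=P[~np.isnan(P[:,0])]
c=P[(np.hypot(P[:,0]-550,P[:,1]-2)<34)]
for z,r in (((97,118),12),((160,192),21.5)):
    q=c[(c[:,2]>z[0])&(c[:,2]<z[1])]
    print(len(q),least_squares(lambda x:np.hypot(q[:,0]-x[0],q[:,1]-x[1])-r,[550,0],loss="soft_l1").x)
```

```text
80 260.5 211.8 1005.0
105 260.4 201.1 993.0
122 260.4 193.7 985.0
160 260.2 176.6 967.0
175 260.2 169.6 959.0
195 260.1 160.2 950.0
122 [550.40028121   1.06969505]
325 [ 5.49539960e+02 -4.26272214e-01]
```

Driver axis is about (549.5, -0.4) against the neck at (550.4, 1.1), and the outlines agree to within 2 mm. I shift by (+1.8, +1.7) mm and lower.

```bash
python3 -m handwheel '0.07 0.07 0 0 0 0;0.07 0.07 0 0 0 0;0.07 0.07 -0.3 0 0 0;0.07 0.07 -0.6 0 0 0;0.07 0.07 -0.9 0 0 0;0.07 0.07 -1.2 0 0 0;0.07 0.07 -1.2 0 0 0;0.07 0.07 -1.2 0 0 0'
python3 - <<'E'
from h import *
r=env.get_image("side"); m=env.trace("side","driver_grip")[:1]
for x in m:
    v,u=np.nonzero(x["mask"]); print(v.max(),[(k,u[v==k].min(),u[v==k].max()) for k in range(v.max()-16,v.max(),4)])
E
```

```text
t: 15.05
tool_pos: [552.3, 1.8, 186.0]
ee_rot: [0.0, 0.975, 0.221, 0.001]
force: [0.1, -0.9, -1.7]
opening: 0.305
198 [(182, np.int64(250), np.int64(270)), (186, np.int64(250), np.int64(270)), (190, np.int64(250), np.int64(270)), (194, np.int64(251), np.int64(270))]
```

```bash
python3 -m handwheel '0 0 -0.15 0 0 0;0 0 -0.3 0 0 0;0 0 -0.45 0 0 0;0 0 -0.6 0 0 0;0 0 -0.75 0 0 0;0 0 -0.9 0 0 0;0 0 -1.05 0 0 0;0 0 -1.1 0 0 0;0 0 -1.1 0 0 0'
```

```text
t: 15.9
tool_pos: [552.8, 1.8, 159.0]
ee_rot: [0.0, 0.975, 0.221, 0.001]
force: [-0.3, -1.1, -2.2]
opening: 0.303
```

```bash
python3 -m handwheel '-0.03 -0.01 -0.06 0 0 0;-0.03 -0.01 -0.12 0 0 0;-0.03 -0.01 -0.18 0 0 0;-0.03 -0.01 -0.2 0 0 0;-0.03 -0.01 -0.2 0 0 0'
python3 - <<'E'
from h import *
ims=[]
a,d=env.get_image("side"); W=cloud("side",d)
cv2.imwrite("pics/g8.png",cv2.resize(a[130:250,200:320],(560,560)))
E
```

```text
t: 16.32
tool_pos: [551.9, 1.6, 153.8]
ee_rot: [0.0, 0.975, 0.221, 0.001]
force: [-0.2, -0.0, -0.8]
opening: 0.303
```

View pics/g8.png

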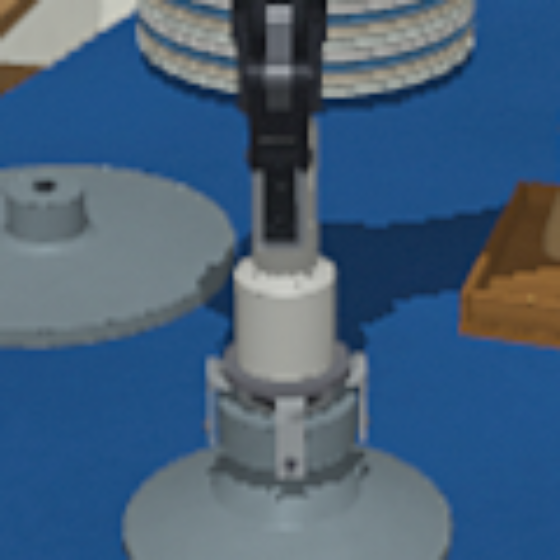

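The cup is centred on the flange and inside the clips (side view 285,385). I press in small steps now.

```bash
python3 -m handwheel '0 0 -0.03 0 0 0;0 0 -0.06 0 0 0;0 0 -0.09 0 0 0;0 0 -0.12 0 0 0;0 0 -0.12 0 0 0'; python3 -c "
from station import env; print(env.get_obs()['force'])"
```

```text
t: 16.78
tool_pos: [552.4, 1.6, 151.2]
ee_rot: [0.0, 0.975, 0.221, 0.002]
force: [0.2, -0.2, 3.1]
opening: 0.298
[ 0.17568697 -0.1585222   3.14286967]
```

```bash
python3 -m handwheel '0 0 -0.04 0 0 0;0 0 -0.08 0 0 0;0 0 -0.12 0 0 0;0 0 -0.12 0 0 0'
```

```text
t: 17.12
tool_pos: [553.1, 1.6, 148.9]
ee_rot: [0.001, 0.975, 0.221, 0.002]
force: [0.2, 0.8, 7.2]
opening: 0.299
```

```bash
python3 -m handwheel '-0.04 0 -0.04 0 0 0;-0.04 0 -0.08 0 0 0;-0.04 0 -0.12 0 0 0;-0.04 0 -0.12 0 0 0'
```

```text
t: 17.45
tool_pos: [552.0, 1.6, 145.6]
ee_rot: [0.001, 0.975, 0.221, 0.002]
force: [0.6, -0.3, 0.2]
opening: 0.3
```

```bash
python3 -m handwheel '-0.02 0 -0.04 0 0 0;-0.02 0 -0.08 0 0 0;-0.02 0 -0.12 0 0 0;-0.02 0 -0.12 0 0 0'
```

```text
t: 17.78
tool_pos: [550.7, 1.5, 141.9]
ee_rot: [0.0, 0.975, 0.221, 0.001]
force: [0.2, -0.2, -2.0]
opening: 0.304
```

The force peaked and fell away, so the clips have been passed. I carry on down to the seat.

```bash
python3 -m handwheel '0.02 0 -0.04 0 0 0;0.02 0 -0.08 0 0 0;0.02 0 -0.08 0 0 0;0.02 0 -0.08 0 0 0'
```

```text
t: 18.12
tool_pos: [551.0, 1.7, 141.2]
ee_rot: [0.0, 0.975, 0.221, 0.001]
force: [-4.3, -0.7, 10.6]
opening: 0.304
```

```bash
python3 -m handwheel '0 0 -0.04 0 0 0;0 0 -0.08 0 0 0;0 0 -0.08 0 0 0;0 0 -0.08 0 0 0'
```

```text
t: 18.45
tool_pos: [551.0, 1.7, 141.1]
ee_rot: [0.001, 0.975, 0.221, 0.002]
force: [-4.9, 1.1, 16.5]
opening: 0.303
```

Bottomed, with z steady at 141.1. Contact is now about 18 N (sensor 16.5 plus the driver's weight). I hold at about 20 N and read.

```bash
python3 -m handwheel '-0.02 0 -0.08 0 0 0;-0.02 0 -0.088 0 0 0;-0.02 0 -0.088 0 0 0;-0.02 0 -0.088 0 0 0'
```

```text
t: 18.78
tool_pos: [551.0, 1.6, 141.1]
ee_rot: [0.001, 0.975, 0.221, 0.002]
force: [-3.4, 0.2, 17.7]
opening: 0.305
```

```bash
python3 -m handwheel '-0.02 0 -0.094 0 0 0;-0.02 0 -0.094 0 0 0;-0.02 0 -0.094 0 0 0;-0.02 0 -0.094 0 0 0;-0.02 0 -0.094 0 0 0;-0.02 0 -0.094 0 0 0;-0.02 0 -0.094 0 0 0;-0.02 0 -0.094 0 0 0;-0.02 0 -0.094 0 0 0;-0.02 0 -0.094 0 0 0'; python3 -c "
from station import env
print(env.get_obs()['force']);env.get_image('side');print(env.get_obs()['force'])"
```

```text
t: 19.62
tool_pos: [550.9, 1.7, 141.1]
ee_rot: [0.001, 0.975, 0.221, 0.003]
force: [-4.6, -0.2, 18.1]
opening: 0.301
[-4.60991853 -0.20372812 18.14383451]
[-4.57995092 -0.17128376 19.14453134]
```

```bash
python3 -m handwheel '-0.02 0 -0.1 0 0 0;-0.02 0 -0.106 0 0 0;-0.02 0 -0.106 0 0 0;-0.02 0 -0.106 0 0 0;-0.02 0 -0.106 0 0 0;-0.02 0 -0.106 0 0 0;-0.02 0 -0.106 0 0 0;-0.02 0 -0.106 0 0 0;-0.02 0 -0.106 0 0 0;-0.02 0 -0.106 0 0 0'; python3 -c "
from station import env
print(env.get_obs()['force']);env.get_image('side');print(env.get_obs()['force'])"
```

```text
t: 20.5
tool_pos: [550.9, 1.7, 141.1]
ee_rot: [0.001, 0.975, 0.221, 0.004]
force: [-4.6, -0.3, 21.4]
opening: 0.3
[-4.64221091 -0.25285804 21.43263358]
[-4.59021105 -0.12825195 20.79020021]
```

Bedded with a steady 20–22 N. I lift the driver straight off and check the cover.

```bash
python3 -m handwheel '-0.02 0 0.2 0 0 0;-0.02 0 0.6 0 0 0;-0.02 0 1.1 0 0 0;-0.02 0 1.7 0 0 0;-0.02 0 2.3 0 0 0;-0.02 0 3 0 0 0;-0.02 0 3.2 0 0 0;-0.02 0 3.2 0 0 0;-0.02 0 3.2 0 0 0;-0.02 0 3.2 0 0 0'
python3 - <<'E'
from h import *
a,d=env.get_image("side"); W=cloud("side",d)
P=W.reshape(-1,3); P=P[~np.isnan(P[:,0])]
c=P[(np.hypot(P[:,0]-550,P[:,1]-2)<24)]
for z in ((70,86),(88,103),(104,116),(116,140)):
    q=c[(c[:,2]>z[0])&(c[:,2]<z[1])]
    if len(q): print(z,len(q),((q.max(0)+q.min(0))/2).round(1),np.percentile(q[:,2],[5,50,95]).round(1))
print(env.get_obs()["tool_pos"],env.get_obs()["force"])
cv2.imwrite("pics/g9.png",cv2.resize(a[120:250,190:320],(560,560)))
E
```

```text
t: 21.38
tool_pos: [549.7, 1.7, 220.1]
ee_rot: [0.001, 0.975, 0.221, 0.003]
force: [0.7, -0.3, -1.8]
opening: 0.306
(70, 86) 133 [550.6   3.5  81.5] [78.  80.1 84.5]
(88, 103) 75 [547.    4.2  95.6] [ 89.3  95.7 101.9]
(104, 116) 78 [548.8   1.2 108.9] [104.7 109.1 112.1]
[549.62420164   1.68318784 219.94949056] [-0.14963298 -0.09062647 -1.76792689]
```

View pics/g9.png

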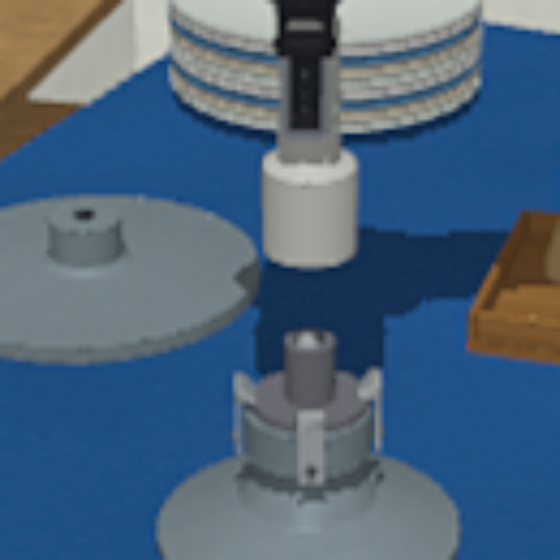

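The cover is home: flange top at about 80, neck top at about 110, hooks above the flange (side view 310,395), and level. Taking the driver back to the tray.

```bash
python3 -m handwheel '-1 -3 0 0 0 0;-2 -6 0 0 0 0;-2.4 -7.4 0 0 0 0;-2.9 -8.8 0 0 0 0;-3.4 -10.3 0 0 0 0;-3.8 -11.6 0 0 0 0;-4.1 -12.6 0 0 0 0;-4.34 -13.41 0 0 0 0;-4.34 -13.41 0 0 0 0;-4.34 -13.41 0 0 0 0;-4.34 -13.41 0 0 0 0;-4.34 -13.41 0 0 0 0'
```

```text
t: 22.43
tool_pos: [441.3, -332.1, 219.2]
ee_rot: [-0.0, 0.975, 0.222, 0.003]
force: [-1.0, 0.4, -0.8]
opening: 0.301
```

```bash
python3 -m handwheel '0 -0.05 -1 0 0.06 0;0 -0.05 -2 0 0.06 0;0 -0.05 -3 0 0.06 0;0 -0.05 -4 0 0.06 0;0 -0.05 -4.8 0 0.06 0;0 -0.05 -5.4 0 0.06 0;0 -0.05 -5.7 0 0.06 0;0 -0.05 -5.9 0 0.06 0;0 -0.05 -5.9 0 0.06 0;0 -0.05 -5.9 0 0.06 0'
```

```text
t: 23.27
tool_pos: [442.1, -333.0, 72.2]
ee_rot: [-0.0, 0.975, 0.222, 0.0]
force: [0.1, -0.7, -0.7]
opening: 0.303
```

```bash
python3 -m handwheel '0 0 -0.06 0 0 0;0 0 -0.12 0 0 0;0 0 -0.18 0 0 0;0 0 -0.2 0 0 0;0 0 -0.2 0 0 0'
```

```text
t: 23.68
tool_pos: [442.0, -333.1, 67.3]
ee_rot: [-0.0, 0.975, 0.222, 0.0]
force: [0.3, -0.3, -0.6]
opening: 0.299
```

```bash
python3 -m handwheel '0 0 -0.03 0 0 0;0 0 -0.05 0 0 0;0 0 -0.05 0 0 0;0 0 -0.05 0 0 0'
```

```text
t: 24.02
tool_pos: [442.1, -333.1, 67.2]
ee_rot: [-0.0, 0.975, 0.222, 0.0]
force: [-1.9, 1.3, 8.7]
opening: 0.306
```

It is on the tray floor. Release, let it settle, and rise.

```bash
python3 -m handwheel '0 0 0 0 0 0;0 0 0 0 0 0;0 0 0 0 0 0;0 0 0 0 0 0;0 0 0 0 0 0' -0.3 && python3 -m handwheel '0 0 0.3 0 0 0;0 0 0.8 0 0 0;0 0 1.8 0 0 0;0 0 2.8 0 0 0;0 0 3.8 0 0 0;0 0 4.8 0 0 0;0 0 5.8 0 0 0;0 0 6.8 0 0 0;0 0 6.8 0 0 0;0 0 6.8 0 0 0' && python3 -m handwheel '-4 -4 0 0 0 0;-4 -4 0 0 0 0;-4 -4 0 0 0 0;-4 -4 0 0 0 0;-4 -4 0 0 0 0;-4 -4 0 0 0 0;-4 -4 0 0 0 0'
python3 - <<'E'
from h import *
ims=[]
print(env.get_obs()["force"])
for n in ("side","top"):
    a,d=env.get_image(n); W=cloud(n,d); P=W.reshape(-1,3); P=P[~np.isnan(P[:,0])]
    for nm,c,r,z in (("driver",(440,-333),24,(110,125)),("cup",(440,-333),30,(12,46)),("tamper",(525,-321),20,(88,102)),("gasket",(576,264),35,(21,28)),("neck",(550,1),15,(96,130)),("flange",(550,1),24,(72,95))):
        q=P[(np.hypot(P[:,0]-c[0],P[:,1]-c[1])<r)&(P[:,2]>z[0])&(P[:,2]<z[1])]
        if len(q): print(n,nm,len(q),((q.max(0)+q.min(0))/2).round(1),np.percentile(q[:,2],[5,50,95]).round(1))
    ims.append(a[90:390,120:420] if n=="side" else cv2.resize(a[140:300,110:510],(500,200)))
ims[1]=cv2.copyMakeBorder(ims[1],0,100,0,0,0)
cv2.imwrite("pics/g10.png",np.hstack(ims))
E
```

```text
t: 24.43
tool_pos: [442.0, -333.1, 67.1]
ee_rot: [-0.0, 0.975, 0.222, 0.0]
force: [0.1, 0.3, 0.8]
opening: 0.646
t: 25.27
tool_pos: [442.7, -333.6, 238.9]
ee_rot: [0.001, 0.975, 0.222, 0.002]
force: [0.5, -0.3, -0.7]
opening: 0.65
t: 25.85
tool_pos: [343.4, -432.2, 238.0]
ee_rot: [-0.0, 0.975, 0.223, 0.002]
force: [0.6, 0.4, 0.4]
opening: 0.646
[0.58477308 0.42967098 0.39764104]
side driver 63 [ 440.3 -330.4  114.1] [110.6 114.9 116.7]
side cup 209 [ 440.1 -319.5   29. ] [13.1 28.8 44.4]
side tamper 39 [ 525.3 -318.4   93. ] [88.2 93.4 96.8]
side gasket 229 [575.4 265.2  23.9] [21.5 23.4 25.5]
side neck 117 [548.8   0.8 105. ] [ 97.3 107.4 111.4]
side flange 174 [549.7   1.1  86.2] [78.6 80.5 92.7]
top driver 175 [ 441.8 -333.9  114.7] [113.5 116.5 118.6]
top cup 100 [ 441.6 -330.3   29. ] [13.3 31.1 45.2]
top tamper 95 [ 525.8 -321.6   93.8] [89.  95.8 98.7]
top gasket 190 [572.3 264.2  24.5] [21.1 23.4 26.4]
top neck 116 [ 5.507e+02 -2.000e-01  1.058e+02] [ 98.6 109.5 113.2]
top flange 282 [550.4   1.6  85.2] [78.  80.6 84.3]
```

View pics/g10.png

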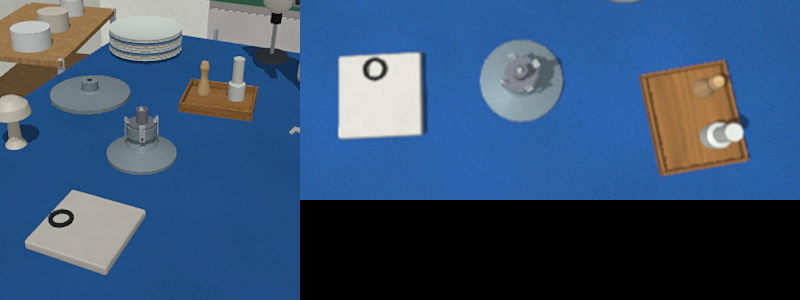

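Everything is in place: the cover is home (side view 141,115), the driver stands upright in the tray (237,80), the tamper and gasket have not moved, and the arm is clear.

```bash
python3 -c "
from station import env; print(env.job_done())"
```

```text
the job is handed in; nothing more can be done
None
```

The job is done and handed in at about 26 s of the 72 s allowed; no verdict was reported.

- **Cover:** I set it over the spindle and let it rest loose on the clips, level, with its underside about 12.5 mm above the seat. Lowering it showed about 4 N on the clips before I released it.
- **Pressing:** I used only the driver. The highest reading while the clips gave was about 9 N, and the cover then bottomed on the seat. I held about 20 N for 0.8 s and then about 22 N for another 0.8 s. These figures add the driver's weight to the wrist reading, and every reading stayed well under 35 N.
- **Driver:** it stands upright in the tray within about 1–2 mm of where it started.

**Last checks:** both cameras put the flange top at about 80.5 mm, against 80 mm when fully home. The neck top reads about 110–111 mm, with the hooks over the flange. The tamper and gasket have not moved beyond measuring noise (up to about 3 mm), and the arm is clear with no force on it.

**Disagreements and doubts:**
- The two cameras differed by 2–4 mm in absolute position, so I worked from relative offsets.
- A sideways force of about 4–5 N showed while bedding.
- I judged the click from the force falling off and the measured height; I did not see each clip close up.

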